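Shut off the rinse water and fish the stirring paddle out of the well

ROBOT

A 6-joint arm with a two-finger parallel gripper is mounted at the origin on the work surface. World frame = base frame: x ahead of the robot, y to its left, z up, the work surface at z = 0. Lengths are in m, angles in rad, forces in N, time in s.
With the tool pointing down it reaches from about 0.275 to 0.825 m from the base axis. Payload 4.9 kg.
Tool frame: the origin (TCP) lies on the centre line of the jaws, within the pads' length; the fingertips stand 25 mm ahead of it and the grasp point (between the pads) lies 6 mm ahead of it; z points along the fingers, y is the direction in which the jaws open and shut (so a half turn about z gives the same grasp; the last joint's range is limited). The gripper opens to 85 mm and grips with 20 to 120 N. Pads are 22 mm wide; open, the fingers measure 114 mm over their backs; the gripper's body (76 mm by 85 mm) begins 54 mm behind the grasp point. The pads swing forward as they close: fully open they stand 13 mm farther back than shut.
Start: joints at [0.971, 0.326, -0.193, 1.052, 0, 1.437], TCP at [0.247, 0.491, 0.256] pointing down, gripper open.
Joint ranges: [-2.65, 2.65], [-0.97, 1.79], [-1.3, 1.35], [-1.93, 2.1], [-1.47, 1.37], [-3.14, 3.14]. Speed limits (rad/s): [2.57, 2.57, 3.14, 3.14, 3.14, 3.14].

INTERFACE

Orientations are given as [roll, pitch, yaw] about the fixed x, y, z axes, in that order (R = Rz(yaw) Ry(pitch) Rx(roll)).
In Python, from workcell import bot gives the robot as it stands. The module is installed in compiled form; this text tells all that it offers.
- The arm moves only by the tool move_arm, never from a script. Its argument "steps" is a list of rows, each a list of 2 entries, a list of its own where there are three numbers: the shift along the tool's x, y, z in m, then the turn, a rotation vector about the tool's x, y, z in rad. In form: [[[dx, dy, dz], [wx, wy, wz]], ...]. A call has 1 to 20 rows; each row is the pose to reach, as a shift and turn from the pose commanded when the call began, along the tool's axes at that moment; what a row does not reach only later rows make up. A row lasts 1/8 s, in which the tool goes at most 62.5 mm and 10.7 degrees, less where a joint would pass 70% of its speed; a pose out of reach is approached as far as the arm can. A call with a gripper value outside its range is refused whole. "grip" is the finger opening in m, from 0 to 0.0854, set as the call begins (left out, the last holds). The fingers move at their own pace and stop on an object; the grip force is fixed at half the most. Time passes only in rows, so rows that repeat a pose let the fingers close. It gives the time, the measured TCP pose, the force and the opening at its end, in the units of the state.
- bot.observe(): the state, without advancing time (a new reading comes with each control period).
- bot.capture(name): name is "scene" or "side" or "wrist"; returns a dict with "pixels" (480x640x3 uint8, red, green, blue), "vertical_fov" (degrees; the focal length in pixels is half the picture's height over the tangent of half this angle, whatever the lens; pixels are square), "cx", "cy" (the principal point, pixels), "D" ([k1, k2, p1, p2, k3] as OpenCV has them; the pictures are not rectified), "pose" (4x4, takes a point from camera to world coordinates); the wrist camera has in their place "mount" (4x4, takes a point from camera to tool coordinates, whose origin is the TCP and whose axes are the flange's). Camera axes: x right, y up, looking along -z (the intrinsics and any distortion apply to the point x, -y, -z); pixel columns grow to the right and rows downward; lengths in m; the calibration is good to about 2 mm. A picture is of the moment at which its call begins: read the wrist's pose just before it. There is no depth.
- bot.finish_job(): hands the job in, once; it reports no verdict.
The state is a dict: "time_s": time; "joint_pos": joint angles; "dq": joint speeds; "tau": joint torques, N m; "eef_pos": TCP position; "orientation": TCP orientation; "contact_force": force on the tool from outside, world axes, zero at the start; "torque": the same for the moment, N m; "opening": finger opening in m.
Only numpy, scipy, OpenCV 4.12 (cv2) and the standard library are available. Lean on these libraries where they do the work, as an engineer would, in place of code of your own. Each camera call takes 0.05 s, during which the arm holds its last target.

TASK

First shut off the rinse water by setting the lever on its valve block straight up. Then take the wooden stirring paddle, which is longer than the opening, out of the steel rinse well by tilting it up through the opening beside the deck, and finish still holding it in the gripper, still and wholly clear, its lowest end at least 5 cm above the top of the well, the lever still straight up. Leave the jug, the tamper and the cup where they stand.

Things in the scene. Friction and masses are not known exactly. Their poses are not given: they have to be found in the camera images.
- lever (a joint): Hinge angle of the water lever, rad: 0 = straight up (water off), negative = leaning towards lever_base's -x side, positive = towards its +x side; stops at -0.75 and 0.75. It starts leaning to -x, at -0.7 to -0.35, and stays where it is left (friction about 0.12 N m, so about 1 N at the ball).
- lever_tip (a point): Centre of the black ball, 26 mm in diameter, on the lever's end, 110 mm from the hinge; below it a round steel rod 11 mm thick runs to the hinge. The ball can be pinched from above, across the swing, or pushed.
- lever_hinge (a point): The lever's hinge, 40 mm above the counter. The hinge axis is lever_base's y axis; the ball swings in lever_base's x-z plane.
- lever_base: Dark steel valve block, fixed to the counter, 100 (x) x 64 (y) x 40 mm high, with a 32 mm hinge drum 44 mm long on top; origin at the centre of its underside. Stands left or right of the robot's centre line, the well on the other side.
- well: Bare metal rinse well, a box fixed to the counter: outside 168 (x) x 298 (y) x 84 mm high, walls 4, floor 5 mm thick. Origin: centre of its underside. A fixed deck plate 4 mm thick (top at 84 mm) roofs the -y half, y = -145 to -5 mm; the rest, y = -5 to 145 mm, x = -80 to 80 mm, is open above. The open end points to the robot's left (yaw up to 0.25 rad either way).
- well_opening (a point): Centre of the opening, level with the well's top (84 mm above the counter), at y = +70 mm in the well's frame.
- paddle: Wooden stirring paddle, 260 mm long, 60 to 130 g, flat on the well's floor, blade under the deck, handle in the opening. Origin: centre of its underside; x from blade to handle end, z up. Handle: bar 20 wide, 18 thick, x = -60 to 130 mm. Blade: 44 wide, 8 thick, x = -130 to -60 mm, undersides flush. Its x lies along the well's +y within 0.07 rad, centres within 13 mm.
- paddle_grip (a point): Point on the bare handle to take it by, x = 65 mm, y = 0, 9 mm above the paddle's underside: the handle's mid-thickness, under the opening.
- paddle_blade_end (a point): Middle of the blade's end, x = -130 mm, 4 mm above the paddle's underside.
- paddle_handle_end (a point): Middle of the handle's end, x = 130 mm, 9 mm above the paddle's underside.
- jug: Bystander: steel milk jug, 84 mm wide, 100 mm high, with a handle; origin under its centre. Stands beyond the well and the lever.
- tamper: Bystander: steel tamper, base 58 mm wide, 90 mm high; origin under its centre.
- cup: Bystander: white ceramic cup, 72 mm wide, 62 mm high; origin under its centre.
Not all that is in view belongs to the job. Leave any blue, pink or turquoise look-alike of the lever_base alone.

How it is judged:
By the outcome, as a careful person would: the job done as asked, in the order asked, and still so for the second after the job is handed in, while the arm keeps its last pose, push and grip.
It also fails if it takes over 56 s, if anything falls off the work surface, if the arm or the gripper's body presses on something with over 40 N, if the wrist force passes 120 N, or if a joint passes its speed limit or range.

## Working session

There is one attempt and no reset: what is moved stays moved. The work goes in short steps, Python scripts to look and compute and a tool call to move; the robot and the scene stay as the last step left them, time stands still between calls to the robot, and variables do not carry over. Pictures are saved under pics/ and viewed, and the job is handed in when it is done.

Besides the shell and the picture viewer there is one more tool, called after "Emit:" as name(argument=value, ...), one argument or row to a line, values as JSON. move_arm: Moves the arm, as the interface text tells. Its arguments: {"type":"object","properties":{"steps":{"type":"array","items":{"type":"array"}},"grip":{"type":"number"}},"required":["steps"]}

```bash
mkdir -p pics
python3 - <<'E'
from workcell import bot
import cv2, numpy as np
s=bot.observe(); print(s)
for n in ("scene","side","wrist"):
    c=bot.capture(n); cv2.imwrite(f"pics/{n}0.png",c["pixels"][...,::-1]); np.save(f"pics/{n}0.npy",c,allow_pickle=True)
    print(n,{k:(np.round(v,4).tolist() if not np.isscalar(v) else v) for k,v in c.items() if k!="pixels"})
E
```

```text
{'time_s': 0.0, 'joint_pos': array([ 9.70809436e-01,  3.26928997e-01, -1.93604175e-01,  1.05201528e+00,
       -6.15726936e-06,  1.43658286e+00]), 'dq': array([-4.78867050e-04,  7.69253076e-04, -4.05208635e-05,  6.67303158e-04,
       -6.10272552e-05, -8.18897857e-04]), 'tau': array([-3.59888390e-04, -4.43402088e+01,  2.62436575e+01,  1.54450169e-02,
       -2.56415979e-04,  1.34413739e-05]), 'eef_pos': array([0.2466944 , 0.49094978, 0.25550221]), 'orientation': array([-3.13985546e+00, -2.28351471e-04,  2.67581904e+00]), 'contact_force': array([-0.27072687,  0.69639176, -0.15445095]), 'torque': array([ 0.01144608, -0.00159297,  0.00824052]), 'opening': 0.08564354051460106}
scene {'vertical_fov': 54.587817591044185, 'cx': 321.14902625703445, 'cy': 242.324776526323, 'D': [0.0153, 0.0, 0.0, 0.0, 0.0], 'pose': [[0.0374, -0.8308, 0.5552, 1.1059], [0.9993, 0.0275, -0.0263, -0.0476], [0.0066, 0.5558, 0.8313, 0.9656], [0.0, 0.0, 0.0, 1.0]]}
side {'vertical_fov': 54.440716803467566, 'cx': 315.54743830758065, 'cy': 230.31951601175467, 'D': [0.0023, 0.0, 0.0, 0.0, 0.0], 'pose': [[0.9929, 0.0756, -0.0914, 0.4445], [-0.1183, 0.5744, -0.8099, -0.7087], [-0.0087, 0.815, 0.5793, 0.6253], [0.0, 0.0, 0.0, 1.0]]}
wrist {'vertical_fov': 71.97183268922838, 'cx': 322.71339239493494, 'cy': 242.1976493977785, 'D': [-0.0537, 0.0, 0.0, 0.0, 0.0], 'mount': [[-0.0008, 0.9641, 0.2655, 0.0679], [1.0, 0.0005, 0.0014, 0.0002], [0.0013, 0.2655, -0.9641, -0.1172], [0.0, 0.0, 0.0, 1.0]]}
```

View pics/scene0.png

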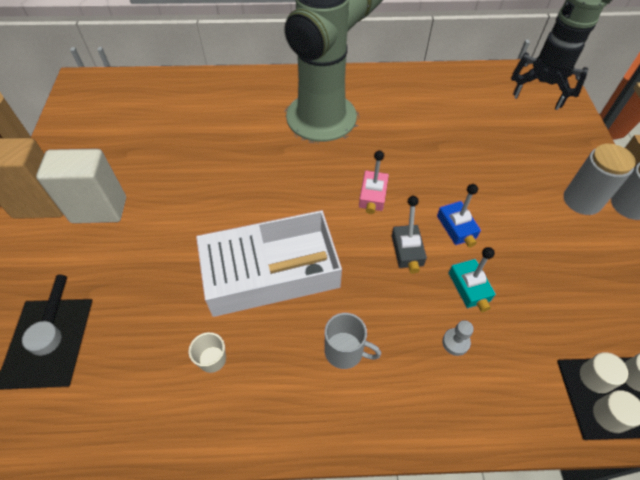

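View pics/side0.png

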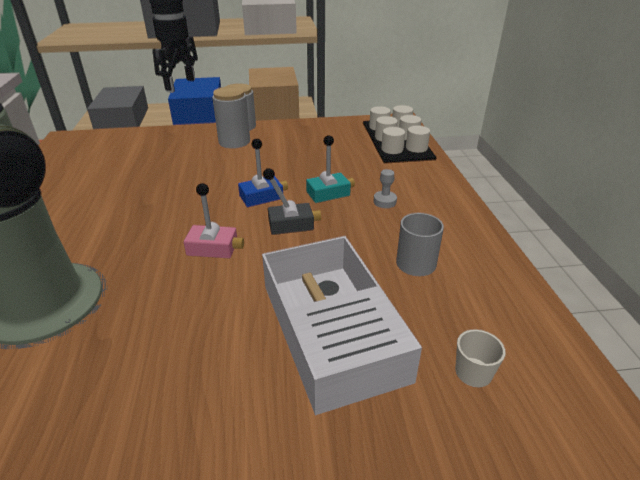

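View pics/wrist0.png

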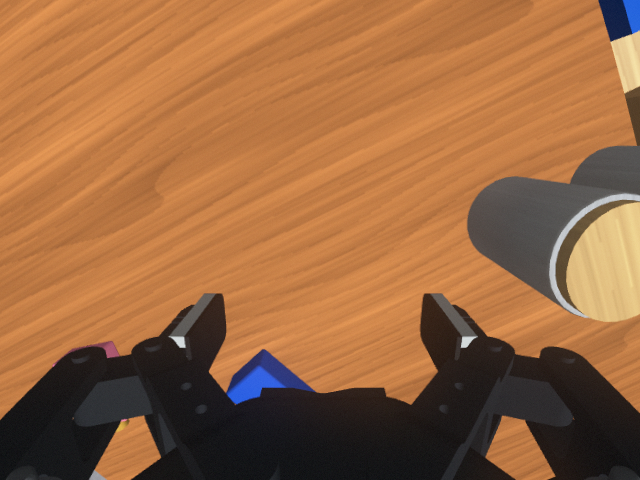

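The scene view has four lever-like blocks: pink (375,188), dark grey (408,245), blue (460,222) and turquoise (472,282). The dark steel one fits the description, and the task excludes the other three. I'll confirm it in enlarged crops and look at the well in the same step.

```bash
cat > h.py <<'E'
import numpy as np, cv2
from scipy.spatial.transform import Rotation as Rn
def K(c):
    f=240/np.tan(np.radians(c["vertical_fov"])/2)
    return np.array([[f,0,c["cx"]],[0,f,c["cy"]],[0,0,1.]])
F=np.diag([1,-1,-1.])
def rays(c,uv,T=None):
    T=c["pose"] if T is None else T
    p=cv2.undistortPoints(np.array(uv,float).reshape(-1,1,2),K(c),np.array(c["D"],float))[:,0]
    d=np.c_[p,np.ones(len(p))]@F
    d=d@np.array(T)[:3,:3].T
    return np.array(T)[:3,3],d/np.linalg.norm(d,axis=1,keepdims=True)
def plane(c,uv,z,T=None):
    o,d=rays(c,uv,T); return o+d*((z-o[2])/d[:,2])[:,None]
def tri(*obs): # (c,uv[,T])
    A=np.zeros((3,3));b=np.zeros(3);L=[]
    for ob in obs:
        o,d=rays(*ob); d=d[0];P=np.eye(3)-np.outer(d,d);A+=P;b+=P@o;L.append((P,o))
    x=np.linalg.solve(A,b); return x,[np.linalg.norm(P@(x-o)) for P,o in L]
def proj(c,X,T=None):
    T=np.array(c["pose"] if T is None else T)
    X=np.atleast_2d(X); p=(X-T[:3,3])@T[:3,:3]@F
    r,_=cv2.projectPoints(p,np.zeros(3),np.zeros(3),K(c),np.array(c["D"],float)); return r[:,0]
def wristT(c,s):
    T=np.eye(4);T[:3,:3]=Rn.from_euler('xyz',s["orientation"]).as_matrix();T[:3,3]=s["eef_pos"];return T@np.array(c["mount"])
def load(n): return np.load(f"pics/{n}.npy",allow_pickle=True).item()
def crop(c,x0,y0,x1,y1,k,fn):
    im=c["pixels"][y0:y1,x0:x1,::-1]
    cv2.imwrite(fn,cv2.resize(im,None,fx=k,fy=k,interpolation=cv2.INTER_CUBIC))
E
python3 - <<'E'
from h import *
s=load("scene0");d=load("side0")
crop(s,360,180,460,280,6,"pics/c1.png")
crop(d,240,150,340,250,6,"pics/c2.png")
crop(s,185,205,350,315,4.8,"pics/c3.png")
crop(d,250,230,420,410,3.3,"pics/c4.png")
E
```

```text
(no output)
```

View pics/c1.png

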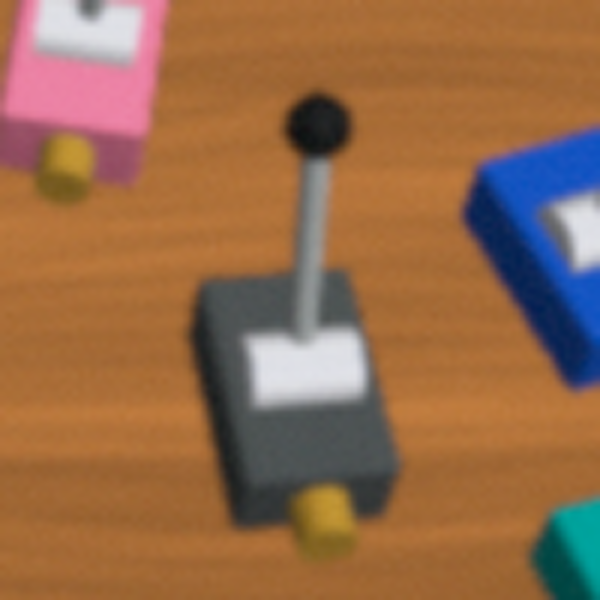

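View pics/c2.png

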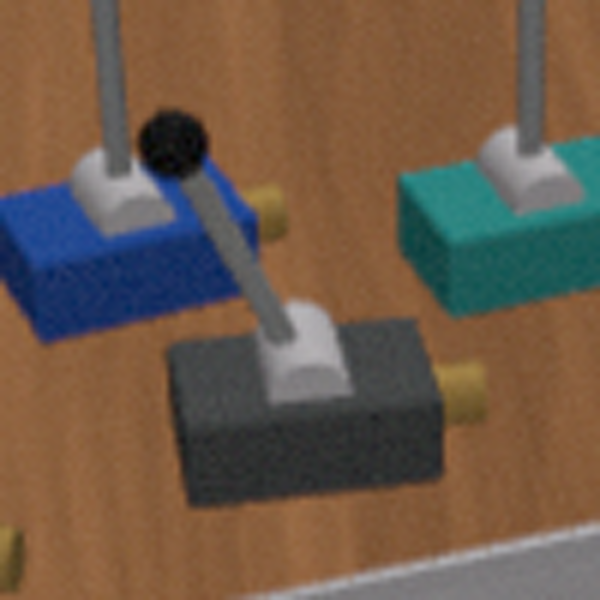

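View pics/c3.png

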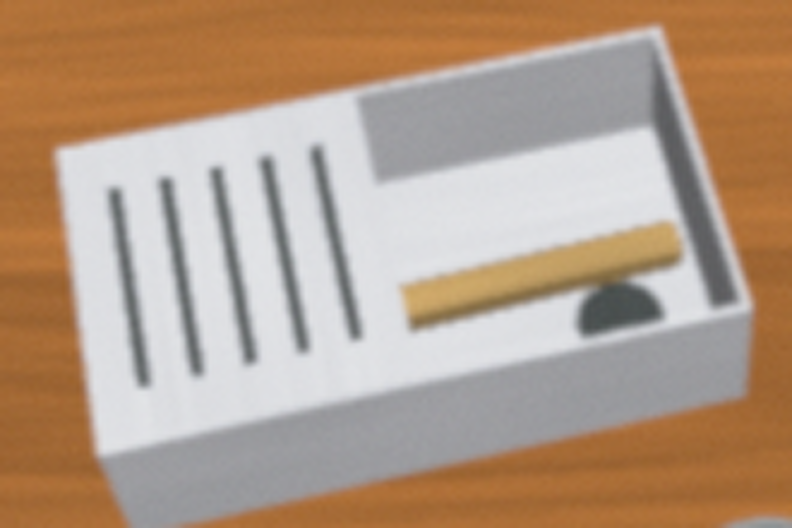

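View pics/c4.png

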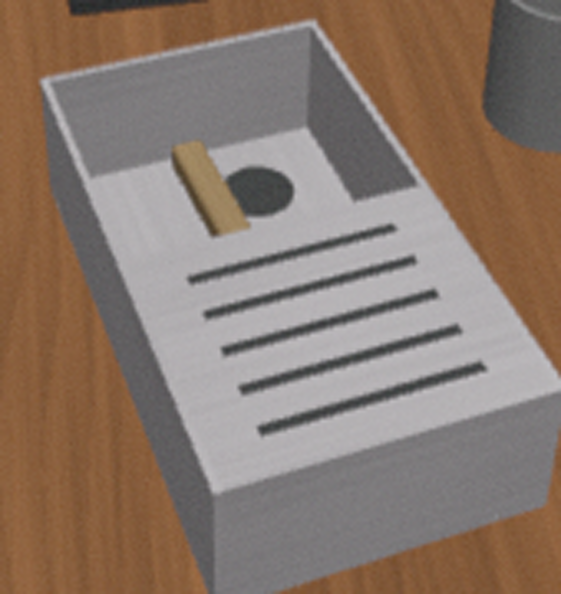

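The crops confirm the dark steel block: ball at scene (413,201) and side (269,174), leaning towards the robot, with the brass stub on the far side. The paddle handle is visible in the opening, in scene from about (269,265) to (326,256). Next I'll measure all of these.

Run:
```python
from h import *
np.set_printoptions(precision=4,suppress=True)
s=load("scene0");d=load("side0")
def un(p,k,x,y): return (np.array(p,float)+.5)/k-.5+[x,y]
S=lambda p:un(p,6,360,180); D=lambda p:un(p,6,240,150)
print("ball",tri((s,S([318,126])),(d,D([173,144]))))
def rect(P,name):
    c=P.mean(0); print(name,c,"\n",P); 
    for i in range(4): e=P[(i+1)%4]-P[i]; print(np.linalg.norm(e),np.arctan2(e[1],e[0]))
Bs=plane(s,S([[203,283],[348,272],[398,465],[240,482]]),.04)
Bd=plane(d,D([[168,348],[415,320],[440,400],[188,425]]),.04)
rect(Bs,"block scene");rect(Bd,"block side")
print("drum s",plane(s,S([[245,335],[360,328]]),.056),"rodbase",plane(s,S([[308,335]]),.056),plane(d,D([[283,335]]),.056))
W=lambda p:un(p,4.8,185,205);V=lambda p:un(p,3.3,250,230)
rect(plane(s,W([[57,150],[660,28],[750,312],[100,455]]),.084),"well scene")
rect(plane(d,V([[42,80],[315,22],[561,385],[215,490]]),.084),"well side")
print("paddle top s: end near, end far, deck near, deck far",plane(s,W([[670,222],[682,252],[403,287],[412,318]]),.023))
print("paddle top d",plane(d,V([[173,148],[197,142],[212,235],[248,225]]),.023))
# jug/cup/tamper approx base
print("tall",plane(s,[[347,360],[208,368],[457,350]],0),plane(s,[[346,325],[208,343]],.08))
```

```text
ball (array([0.4458, 0.1912, 0.1404]), [np.float64(0.001437612435936054), np.float64(0.0014376124359360995)])
block scene [0.493  0.1924 0.04  ] 
 [[0.4476 0.1604 0.04  ]
 [0.444  0.2205 0.04  ]
 [0.5374 0.2258 0.04  ]
 [0.5431 0.163  0.04  ]]
0.06018408166894184 1.6301235157834242
0.0935109738313784 0.05701546167388194
0.0630661489811683 -1.4799109006106277
0.09554988049243683 -3.114367691303119
block side [0.4878 0.1908 0.04  ] 
 [[0.4369 0.2149 0.04  ]
 [0.5342 0.2226 0.04  ]
 [0.5375 0.1649 0.04  ]
 [0.4425 0.1606 0.04  ]]
0.09753752528439151 0.07874579803322775
0.057765710420429016 -1.513622100847941
0.09510263876812453 -3.0957423894267424
0.05463846306936726 1.6722448852045648
drum s [[0.4848 0.1703 0.056 ]
 [0.4829 0.2164 0.056 ]] rodbase [[0.4856 0.1953 0.056 ]] [[0.4808 0.1931 0.056 ]]
well scene [ 0.5397 -0.1416  0.084 ] 
 [[ 0.4897 -0.305   0.084 ]
 [ 0.4255 -0.0141  0.084 ]
 [ 0.5904  0.0208  0.084 ]
 [ 0.6531 -0.2682  0.084 ]]
0.2979224699585798 1.788108457084315
0.16856067499685837 0.20806450637768822
0.2956740726767675 -1.3570196048430196
0.16750956834045186 -2.920152499026591
well side [ 0.5355 -0.1408  0.084 ] 
 [[ 0.4222 -0.0146  0.084 ]
 [ 0.5851  0.0203  0.084 ]
 [ 0.6476 -0.2662  0.084 ]
 [ 0.4871 -0.3027  0.084 ]]
0.16663212922474122 0.21098549323305466
0.29325181269428974 -1.3559825295473227
0.1646209623133342 -2.9181653623534776
0.29531455539247686 1.7924369743540343
paddle top s: end near, end far, deck near, deck far [[ 0.5012 -0.0115  0.023 ]
 [ 0.5191 -0.0062  0.023 ]
 [ 0.5348 -0.1443  0.023 ]
 [ 0.5526 -0.1394  0.023 ]]
paddle top d [[ 0.4955 -0.0121  0.023 ]
 [ 0.5103 -0.0085  0.023 ]
 [ 0.5101 -0.0884  0.023 ]
 [ 0.531  -0.083   0.023 ]]
tall [[ 0.7648  0.0267  0.    ]
 [ 0.7715 -0.2675  0.    ]
 [ 0.7506  0.2661  0.    ]] [[ 0.7195  0.0236  0.08  ]
 [ 0.7483 -0.2543  0.08  ]]
```

```bash
cat >> h.py <<'E'
def rel(s,pos,yaw=None,R=None):
    R0=Rn.from_euler('xyz',s["orientation"])
    R1=Rn.from_euler('xyz',[np.pi,0,yaw]) if R is None else R
    return R0.inv().apply(np.array(pos)-s["eef_pos"]),(R0.inv()*R1).as_rotvec()
E
python3 - <<'E'
from h import *
from workcell import bot
np.set_printoptions(precision=4,suppress=True)
s=load("scene0");d=load("side0")
for n,a,b in (("pink",(379,156),(203,190)),("blue",(472,189),(257,144)),("turq",(488,253),(329,141))): print(n,tri((s,a),(d,b)))
st=bot.observe()
print(rel(st,[.446,.191,.256],np.pi+.055))
E
```

```text
pink (array([0.3118, 0.1278, 0.1472]), [np.float64(0.0009135308981536001), np.float64(0.0009135308981536803)])
blue (array([0.4235, 0.3297, 0.1481]), [np.float64(0.0006295570185999715), np.float64(0.0006295570185999842)])
turq (array([0.5967, 0.3257, 0.1469]), [np.float64(0.0005276707085455572), np.float64(0.0005276707085456663)])
(array([-0.3128, -0.1786, -0.0001]), array([-0.0013, -0.0005, -0.5208]))
```

Emit:
move_arm(
  steps=[
    [[-0.04,-0.023,0],[0,0,-0.07]],
    [[-0.08,-0.046,0],[0,0,-0.14]],
    [[-0.12,-0.069,0],[0,0,-0.21]],
    [[-0.16,-0.092,0],[0,0,-0.28]],
    [[-0.2,-0.115,0],[0,0,-0.35]],
    [[-0.24,-0.138,0],[0,0,-0.42]],
    [[-0.28,-0.16,0],[0,0,-0.48]],
    [[-0.3,-0.172,0],[0,0,-0.51]],
    [[-0.313,-0.179,0],[0,0,-0.521]],
    [[-0.313,-0.179,0],[0,0,-0.521]],
    [[-0.313,-0.179,0],[0,0,-0.521]],
  ],
  grip=0.06,
)

```text
time_s: 1.52
eef_pos: [0.4458, 0.1912, 0.2561]
orientation: [3.141, -0.001, -3.086]
contact_force: [-0.1, 0.7, -0.3]
opening: 0.0604
```

```bash
cat >> h.py <<'E'
def snap(bot,cam,name):
    s=bot.observe(); c=bot.capture(cam); c=dict(c); 
    if cam=="wrist": c["pose"]=wristT(c,s)
    cv2.imwrite(f"pics/{name}.png",c["pixels"][...,::-1]); np.save(f"pics/{name}.npy",c,allow_pickle=True); return s,c
E
python3 - <<'E'
from h import *
from workcell import bot
s,c=snap(bot,"wrist","w1"); print(s["eef_pos"],s["orientation"],s["contact_force"],s["opening"],s["time_s"])
print(proj(c,[[.4458,.1912,.1404],[.49,.191,.04],[.49,.191,.15]]))
E
```

```text
[0.44581633 0.19123796 0.25611794] [ 3.14137884e+00 -6.59303684e-04 -3.08625571e+00] [-0.060227    0.68296725 -0.32558762] 0.060353773785499824 1.525
[[322.33090373 247.14441623]
 [320.01637173 260.67557845]
 [318.82169165 307.79494384]]
```

View pics/w1.png

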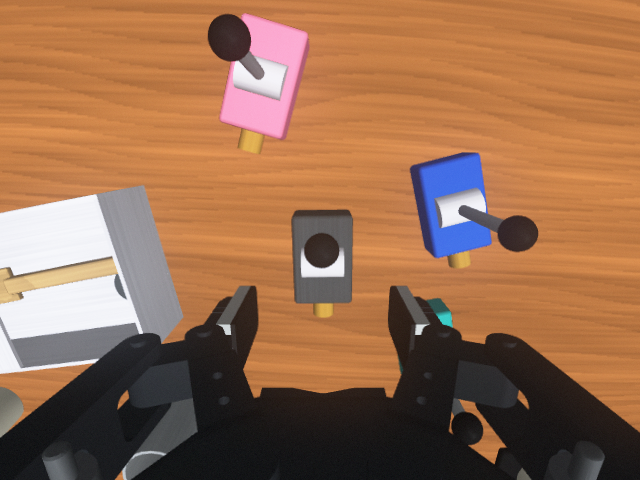

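The wrist view shows the dark block at (322,256) with the ball at (321,251) in front of it. I'll refine both by mask.

Run:
```python
from h import *
np.set_printoptions(precision=4,suppress=True)
c=load("w1");s=load("scene0");d=load("side0")
crop(c,280,195,365,330,5,"pics/c5.png")
hsv=cv2.cvtColor(c["pixels"],cv2.COLOR_RGB2HSV)
b=(c["pixels"].max(2)<42).astype(np.uint8); b[:,:280]=0;b[:,365:]=0;b[:215]=0;b[285:]=0
n,l,st,ce=cv2.connectedComponentsWithStats(b); i=1+st[1:,4].argmax(); print(st[i],ce[i])
u=ce[i]
print(tri((c,u),(s,(412.6,200.6)),(d,(268.4,173.6))))
print(tri((c,u),(s,(412.6,200.6))),tri((c,u),(d,(268.4,173.6))))
```

```text
Traceback (most recent call last):
ValueError: attempt to get argmax of an empty sequence
```

View pics/c5.png

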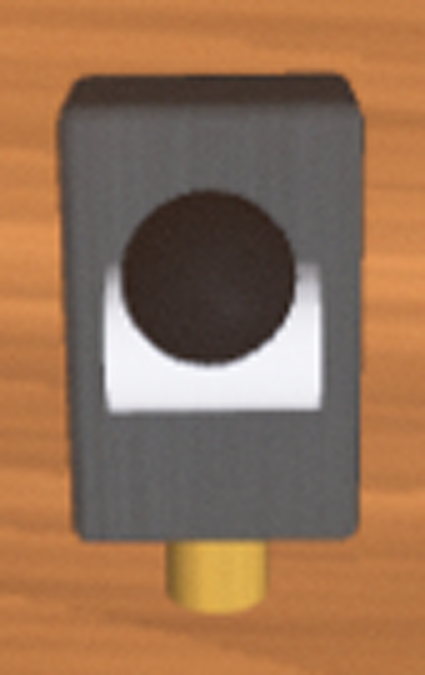

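Run:
```python
from h import *
np.set_printoptions(precision=4,suppress=True)
c=load("w1");s=load("scene0");d=load("side0")
U=lambda p:(np.array(p,float)+.5)/5-.5+[280,195]
u=U([209,277])
print(tri((c,u),(s,(412.6,200.6)),(d,(268.4,173.6))))
P=plane(c,U([[65,108],[362,108],[358,540],[77,540]]),.04); print(P,P.mean(0))
for i in range(4): e=P[(i+1)%4]-P[i]; print(np.linalg.norm(e),np.arctan2(e[1],e[0]))
print("drum front edge",plane(c,U([[107,410],[322,408]]),.04), "brass",plane(c,U([[217,575]]),.02))
```

```text
(array([0.4467, 0.1907, 0.1412]), [np.float64(0.0010443152835641527), np.float64(0.001217095251971715), np.float64(0.0019804397558199757)])
[[0.4436 0.1604 0.04  ]
 [0.4403 0.2212 0.04  ]
 [0.5368 0.2279 0.04  ]
 [0.5402 0.166  0.04  ]] [0.4902 0.1939 0.04  ]
0.06085668902810561 1.6253338307832654
0.09674658592722908 0.06931339222582109
0.062020366165182195 -1.516206303001806
0.09673964734740793 -3.0843076927445026
drum front edge [[0.5092 0.1715 0.04  ]
 [0.5062 0.2177 0.04  ]] brass [[0.5571 0.1979 0.02  ]]
```

Emit:
move_arm(
  steps=[
    [[0,0,0.02],[0,0,0]],
    [[0,0,0.04],[0,0,0]],
    [[0,0,0.06],[0,0,0]],
    [[-0.001,0,0.08],[0,0,0]],
    [[-0.001,0,0.095],[0,0,0]],
    [[-0.001,0,0.104],[0,0,0]],
    [[-0.001,0,0.109],[0,0,0]],
    [[-0.001,0,0.109],[0,0,0]],
    [[-0.001,0,0.109],[0,0,0]],
  ],
)

```text
time_s: 2.7
eef_pos: [0.4477, 0.1911, 0.1478]
orientation: [3.141, 0.001, -3.086]
contact_force: [-0.4, -0.1, 0.0]
opening: 0.0601
```

Emit:
move_arm(
  steps=[
    [[0,0,0],[0,0,0]],
    [[0,0,0],[0,0,0]],
    [[0,0,0],[0,0,0]],
    [[0,0,0],[0,0,0]],
    [[0,0,0],[0,0,0]],
    [[0,0,0],[0,0,0]],
  ],
  grip=0.015,
)

```text
time_s: 3.45
eef_pos: [0.4474, 0.1904, 0.1478]
orientation: [-3.14, 0.0, -3.087]
contact_force: [-1.5, -3.3, 5.1]
opening: 0.023
```

Run:
```python
from h import *
from workcell import bot
s,c=snap(bot,"side","s2"); print(s["eef_pos"],s["contact_force"],s["opening"])
crop(c,220,110,340,240,4.5,"pics/c6.png")
s,c=snap(bot,"wrist","w2"); crop(c,160,180,480,420,2.5,"pics/c7.png")
```

```text
[0.44736381 0.1903626  0.14779713] [-1.47301331 -3.31337505  5.05151962] 0.023002288434652015
```

View pics/c6.png

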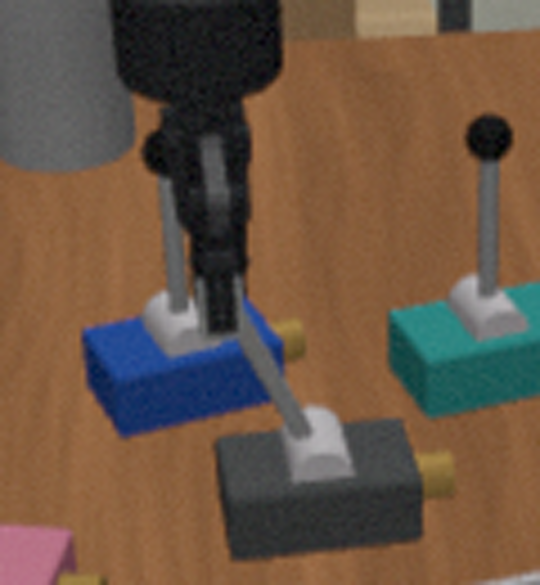

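View pics/c7.png

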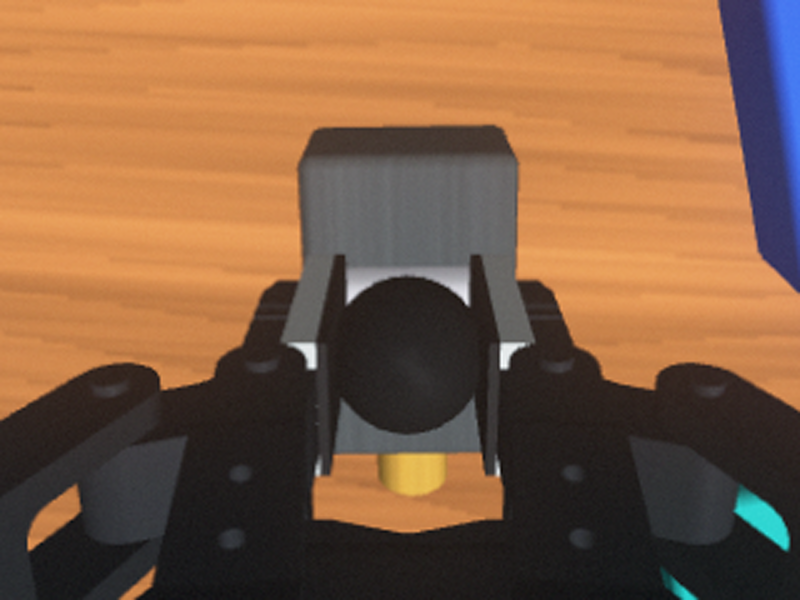

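The ball is pinched squarely between the pads, at (322,322) in the wrist view. Now I'll swing it upright along the arc.

Emit:
move_arm(
  steps=[
    [[-0.0035,0,-0.0014],[0,0,0]],
    [[-0.007,0,-0.0027],[0,0,0]],
    [[-0.0105,0,-0.0039],[0,0,0]],
    [[-0.0143,0,-0.005],[0,0,0]],
    [[-0.018,0,-0.006],[0,0,0]],
    [[-0.0218,0,-0.0068],[0,0,0]],
    [[-0.0256,0,-0.0075],[0,0,0]],
    [[-0.0294,0,-0.0081],[0,0,0]],
    [[-0.0332,0,-0.0085],[0,0,0]],
    [[-0.037,0,-0.0088],[0,0,0]],
    [[-0.0405,0,-0.009],[0,0,0]],
    [[-0.0437,0,-0.009],[0,0,0]],
    [[-0.0437,0,-0.009],[0,0,0]],
    [[-0.0437,0,-0.009],[0,0,0]],
    [[-0.0437,0,-0.009],[0,0,0]],
  ],
)

```text
time_s: 5.42
eef_pos: [0.4915, 0.1939, 0.157]
orientation: [3.141, 0.002, -3.086]
contact_force: [0.8, -0.1, 0.3]
opening: 0.015
```

Run:
```python
from h import *
from workcell import bot
s,c=snap(bot,"side","s3"); print(s["eef_pos"],s["contact_force"],s["opening"])
crop(c,220,110,340,240,4.5,"pics/c8.png")
s,c=snap(bot,"wrist","w3"); crop(c,160,180,480,420,2.5,"pics/c9.png")
```

```text
[0.49153003 0.19392721 0.15696344] [ 0.75633027 -0.14066929  0.28213667] 0.014992155637658135
```

View pics/c8.png

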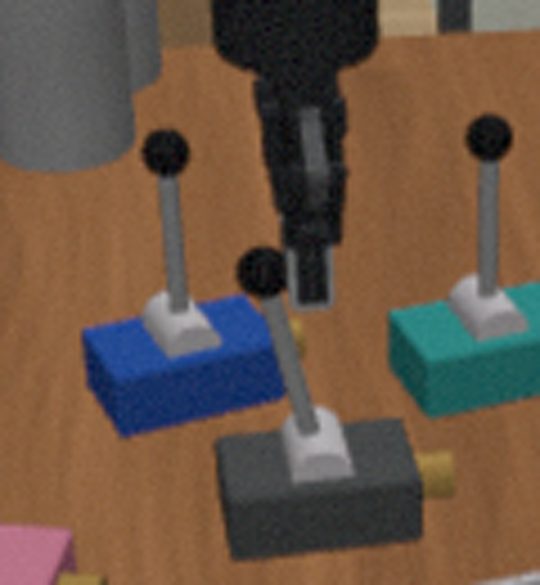

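View pics/c9.png

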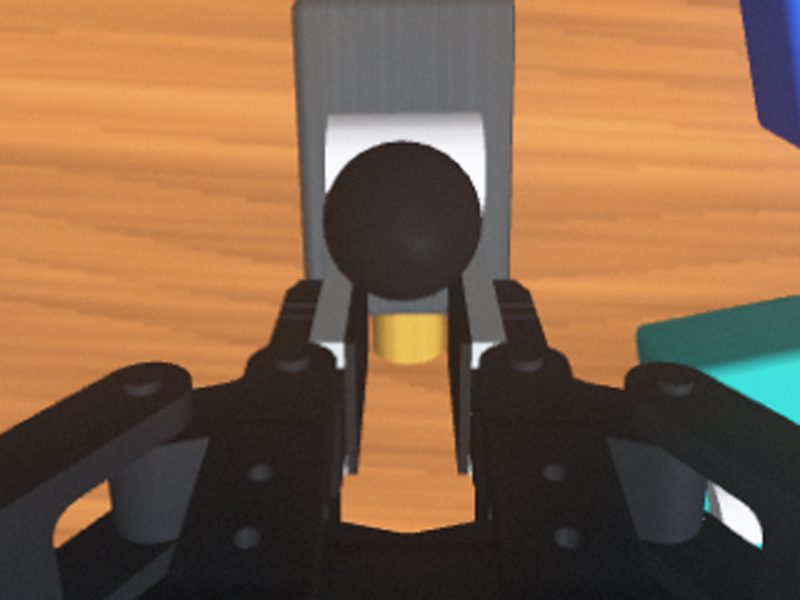

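The ball slipped out part-way, so the pads evidently gripped near their tips, above the ball's equator. I'll re-measure the ball and the fingertip height, then re-grip lower.

Run:
```python
from h import *
np.set_printoptions(precision=4,suppress=True)
c=load("w3");d=load("s3")
from workcell import bot
s=bot.observe(); R=Rn.from_euler('xyz',s["orientation"]).as_matrix(); print(s["eef_pos"])
b,e=tri((c,((403.5)/2.5-.5+160,220.5/2.5-.5+180)),(d,(262.5/4.5-.5+220,271.5/4.5-.5+110)));print(b,e)
h=np.array([.4905,.193,.04]); print("r",np.linalg.norm(b-h),"ang",np.arctan2(b[0]-h[0],b[2]-h[2]))
# near finger pad outline in side view at y= tcp - opening/2 (inner face): intersect ray with plane y
for p in [(285,248),(330,245),(293,307),(332,304)]:
    o,r=rays(d,(p[0]/4.5-.5+220,p[1]/4.5-.5+110)); r=r[0]
    t=(s["eef_pos"][1]-.0075-.009-o[1])/r[1]; print(p,o+t*r)
```

```text
[0.4912 0.1938 0.1568]
[0.467  0.1919 0.1495] [np.float64(0.001457819808733295), np.float64(0.0014578198087333836)]
r 0.11195725824749879 ang -0.21176264073405904
(285, 248) [0.4765 0.1773 0.1682]
(330, 245) [0.4977 0.1773 0.1683]
(293, 307) [0.4787 0.1773 0.1365]
(332, 304) [0.4975 0.1773 0.1368]
```

Emit:
move_arm(
  steps=[
    [[0,0,-0.025],[0,0,0]],
    [[0,0,-0.05],[0,0,0]],
    [[0,0,-0.06],[0,0,0]],
  ],
)

```text
time_s: 5.9
eef_pos: [0.4913, 0.1937, 0.2177]
orientation: [3.141, 0.002, -3.086]
contact_force: [-0.5, -1.2, -0.6]
opening: 0.0153
```

Emit:
move_arm(
  steps=[
    [[0.012,0,0],[0,0,0]],
    [[0.0236,-0.0005,0],[0,0,0]],
    [[0.0236,-0.0005,0],[0,0,0]],
    [[0.0236,-0.0005,0.02],[0,0,0]],
    [[0.0236,-0.0005,0.04],[0,0,0]],
    [[0.0236,-0.0005,0.055],[0,0,0]],
    [[0.0236,-0.0005,0.067],[0,0,0]],
    [[0.0236,-0.0005,0.0725],[0,0,0]],
    [[0.0236,-0.0005,0.0725],[0,0,0]],
    [[0.0236,-0.0005,0.0725],[0,0,0]],
  ],
  grip=0.06,
)

```text
time_s: 7.15
eef_pos: [0.4678, 0.1917, 0.1443]
orientation: [3.141, 0.001, -3.086]
contact_force: [-0.8, -0.5, -0.6]
opening: 0.06
```

Emit:
move_arm(
  steps=[
    [[0,0,0],[0,0,0]],
    [[0,0,0],[0,0,0]],
    [[0,0,0],[0,0,0]],
    [[0,0,0],[0,0,0]],
    [[0,0,0],[0,0,0]],
    [[0,0,0],[0,0,0]],
  ],
  grip=0.015,
)

```text
time_s: 7.9
eef_pos: [0.4676, 0.1917, 0.1443]
orientation: [3.141, 0.001, -3.086]
contact_force: [-1.2, -0.7, 5.3]
opening: 0.023
```

Run:
```python
from h import *
from workcell import bot
s,c=snap(bot,"side","s4"); print(s["eef_pos"],s["contact_force"],s["opening"])
crop(c,220,110,340,240,4.5,"pics/c10.png")
```

```text
[0.46758441 0.19166897 0.14431119] [-1.24895354 -0.70442361  5.2827022 ] 0.022961124170177483
```

View pics/c10.png

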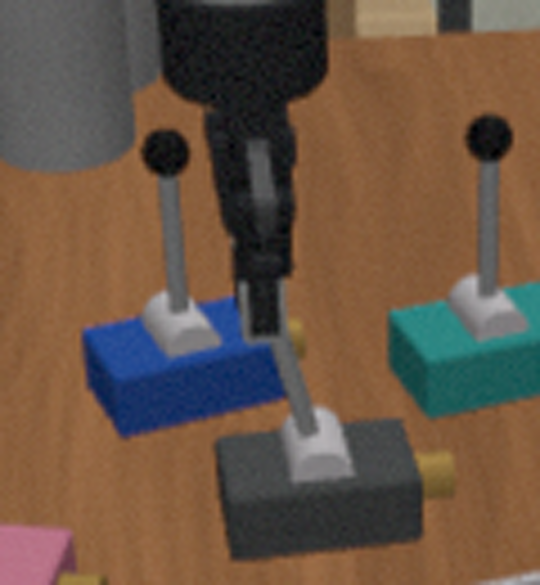

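Emit:
move_arm(
  steps=[
    [[-0.002,0,-0.0004],[0,0,0]],
    [[-0.004,0,-0.0008],[0,0,0]],
    [[-0.006,0,-0.0011],[0,0,0]],
    [[-0.008,0,-0.0014],[0,0,0]],
    [[-0.01,0,-0.0016],[0,0,0]],
    [[-0.012,0,-0.0018],[0,0,0]],
    [[-0.014,0,-0.002],[0,0,0]],
    [[-0.016,0,-0.0022],[0,0,0]],
    [[-0.018,0,-0.0023],[0,0,0]],
    [[-0.02,0,-0.0024],[0,0,0]],
    [[-0.0215,0,-0.0024],[0,0,0]],
    [[-0.023,0,-0.0024],[0,0,0]],
    [[-0.023,0,-0.0024],[0,0,0]],
    [[-0.023,0,-0.0024],[0,0,0]],
  ],
)

```text
time_s: 9.7
eef_pos: [0.4895, 0.1931, 0.1464]
orientation: [3.141, -0.001, -3.087]
contact_force: [-3.2, 1.5, 6.0]
opening: 0.023
```

Run:
```python
from h import *
from workcell import bot
s,c=snap(bot,"side","s5"); print(s["eef_pos"],s["contact_force"],s["opening"])
crop(c,220,110,340,240,4.5,"pics/c11.png")
s,c=snap(bot,"wrist","w5"); crop(c,160,180,480,420,2.5,"pics/c12.png")
```

```text
[0.48951503 0.1930682  0.14639937] [-3.18919132  1.4712235   6.02959283] 0.022964608359857044
```

View pics/c11.png

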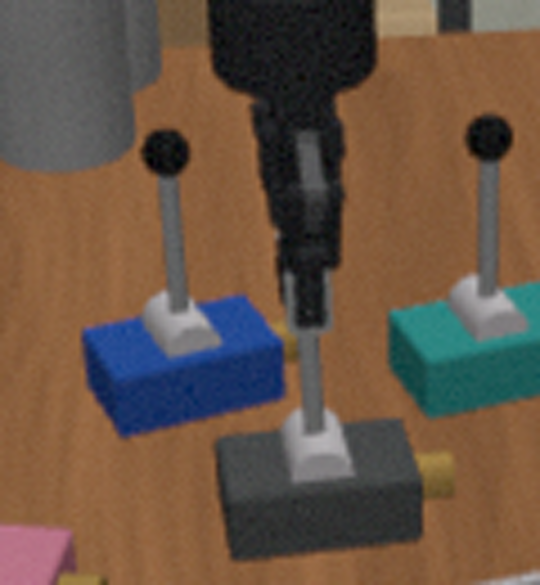

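View pics/c12.png

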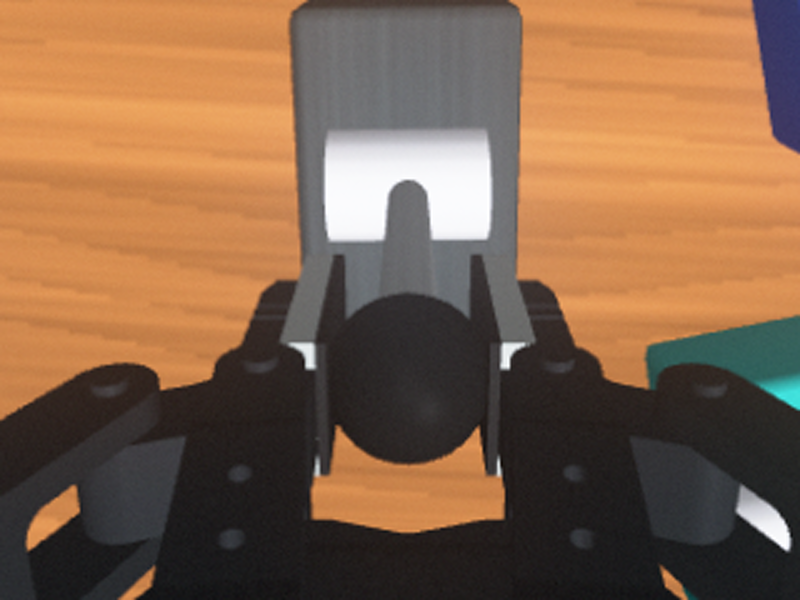

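```bash
cat > lev.py <<'E'
from h import *
np.set_printoptions(precision=4,suppress=True)
h=np.array([.4905,.193,.04]);x=np.array([np.cos(.06),np.sin(.06),0])
def line_angle(c,p,q):
    # theta such that projected rod through hinge-ish has the seen direction
    from scipy.optimize import brentq
    obs=np.arctan2(*(np.array(q)-p)[::-1])
    o,r=rays(c,p);r=r[0]; yv=np.cross([0,0,1],x); t=((h-o)@yv)/(r@yv); P=o+t*r   # point of the swing plane
    def f(th):
        a=proj(c,[P,P+.06*(np.sin(th)*x+np.cos(th)*np.array([0,0,1]))]);v=a[1]-a[0]
        return (np.arctan2(v[1],v[0])-obs+np.pi)%(2*np.pi)-np.pi
    return brentq(f,-.7,.7),P
E
python3 - <<'E'
from lev import *
d=load("s5");c=load("w5")
crop(d,270,165,310,220,12,"pics/c13.png")
V=lambda p:(np.array(p,float)+.5)/4.5-.5+[220,110]
print(line_angle(d,V((313,432)),V((308,337))))
U=lambda p:(np.array(p,float)+.5)/2.5-.5+[160,180]
print("ball w",plane(c,U([[408,378]]),.15))
print("drum back/front",plane(c,U([[408,242]]),.044),plane(c,U([[408,130]]),.044))
E
```

```text
(-0.0030561710426944303, array([0.4863, 0.1927, 0.0552]))
ball w [[0.4886 0.1934 0.15  ]]
drum back/front [[0.5072 0.1945 0.044 ]] [[0.4746 0.1927 0.044 ]]
```

View pics/c13.png

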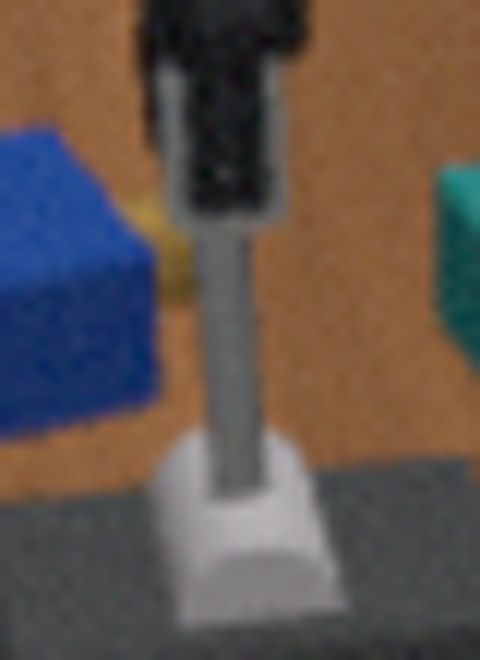

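Emit:
move_arm(
  steps=[
    [[-0.0006,0,0],[0,0,0]],
    [[-0.0012,0,0],[0,0,0]],
    [[-0.0012,0,0],[0,0,0]],
    [[-0.0012,0,0],[0,0,0]],
  ],
)

```text
time_s: 10.3
eef_pos: [0.4912, 0.1931, 0.1463]
orientation: [3.141, -0.001, -3.087]
contact_force: [-2.5, 1.1, 5.6]
opening: 0.0233
```

Emit:
move_arm(
  steps=[
    [[0,0,0],[0,0,0]],
    [[0,0,0],[0,0,0]],
    [[0,0,0],[0,0,0]],
    [[0,0,0],[0,0,0]],
    [[0,0,-0.01],[0,0,0]],
    [[0,0,-0.03],[0,0,0]],
    [[0,0,-0.06],[0,0,0]],
    [[0,0,-0.09],[0,0,0]],
    [[0,0,-0.11],[0,0,0]],
    [[0,0,-0.11],[0,0,0]],
    [[0,0,-0.11],[0,0,0]],
  ],
  grip=0.06,
)

```text
time_s: 11.68
eef_pos: [0.4912, 0.1928, 0.2557]
orientation: [-3.141, -0.001, -3.086]
contact_force: [0.1, -0.0, -0.3]
opening: 0.0602
```

Run:
```python
from h import *
from workcell import bot
s,c=snap(bot,"side","s6"); print(s["eef_pos"],s["contact_force"],s["opening"])
crop(c,265,155,315,220,9,"pics/c14.png")
s,c=snap(bot,"wrist","w6"); crop(c,260,165,380,345,3.3,"pics/c15.png")
s,c=snap(bot,"scene","k6"); crop(c,385,180,435,275,6,"pics/c16.png")
```

```text
[0.4911651  0.19282961 0.25565927] [ 0.1079137  -0.00611582 -0.33813346] 0.060200884155933505
```

View pics/c14.png

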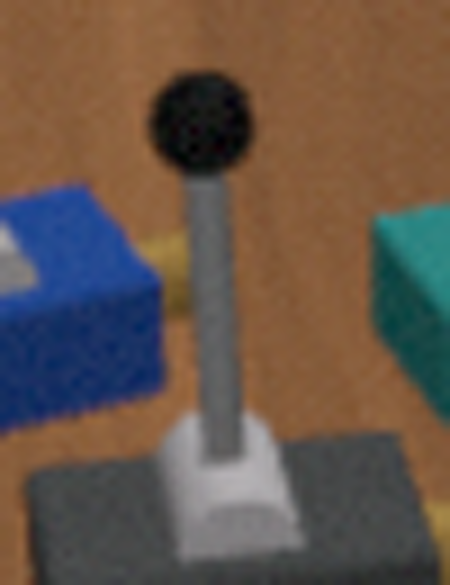

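View pics/c15.png

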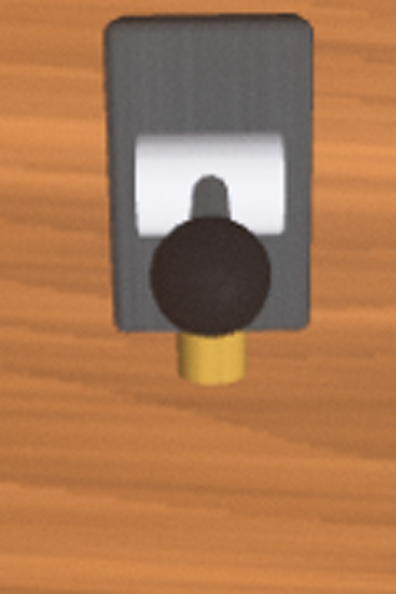

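View pics/c16.png

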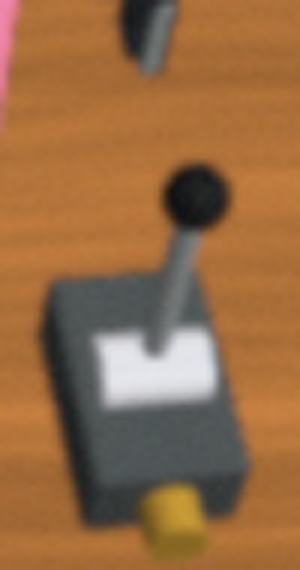

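Run:
```python
from lev import *
d=load("s6");c=load("w6");k=load("k6")
V=lambda p:(np.array(p,float)+.5)/9-.5+[265,155]
U=lambda p:(np.array(p,float)+.5)/3.3-.5+[260,165]
Sx=lambda p:(np.array(p,float)+.5)/6-.5+[385,180]
print("side",line_angle(d,V((222,455)),V((202,122))), line_angle(d,V((222,455)),V((208,185))))
print("ball",tri((c,U((210,275))),(d,V((202,122))),(k,Sx((196,197)))))
print("ball w",plane(c,U([[210,275]]),.15),"side",plane(d,V([[202,122]]),.15),"scene",plane(k,Sx([[196,197]]),.15))
P=plane(c,U([[107,30],[312,30],[309,330],[117,332]]),.04);print(P,P.mean(0))
print("drum",plane(c,U([[210,237]]),.044),plane(c,U([[210,133]]),.05))
# side: rod base at drum top vs ball within same camera
print("side block/drum",plane(d,V([[222,455]]),.056), "scene rodbase",plane(k,Sx([[155,350]]),.056))
def vertp(c): return proj(c,[[.4905,.193,.056],[.4905,.193,.15]])
print("pred side",vertp(d),V((222,455)),V((202,122)));print("pred wrist",vertp(c),U((210,185)),U((210,275)));print("scene",vertp(k),Sx((155,350)),Sx((196,197)))
```

```text
side (-0.009454411061980188, array([0.4865, 0.1928, 0.0566])) (-0.002496508341120175, array([0.4865, 0.1928, 0.0566]))
ball (array([0.4874, 0.1934, 0.1501]), [np.float64(0.0009017182642159385), np.float64(0.0018625072584635782), np.float64(0.0011863485714712699)])
ball w [[0.4884 0.1932 0.15  ]] side [[0.4857 0.1949 0.15  ]] scene [[0.4888 0.193  0.15  ]]
[[0.4457 0.16   0.04  ]
 [0.4424 0.2214 0.04  ]
 [0.5372 0.2279 0.04  ]
 [0.5412 0.1662 0.04  ]] [0.4916 0.1939 0.04  ]
drum [[0.507  0.1943 0.044 ]] [[0.4736 0.1925 0.05  ]]
side block/drum [[0.4865 0.1937 0.056 ]] scene rodbase [[0.4927 0.193  0.056 ]]
pred side [[290.9784 205.1437]
 [289.2752 168.3882]] [289.2222 205.1111] [287.     168.1111]
pred wrist [[322.8677 223.0882]
 [322.8265 250.8703]] [323.2879 220.7121] [323.2879 247.9848]
scene [[410.2666 237.1377]
 [417.3485 213.0402]] [410.4167 237.9167] [417.25   212.4167]
```

Run:
```python
from lev import *
d=load("s6");k=load("k6");c=load("w6")
def rodfit(c,r0,r1,u0,u1,horizontal=False):
    im=cv2.GaussianBlur(c["pixels"],(3,3),0).astype(float)
    sat=im[...,0]-im[...,2]  # wood: large ; steel: ~0
    pts=[]
    for r in range(r0,r1):
        row=sat[r,u0:u1]; w=np.clip(np.median(np.r_[row[:2],row[-2:]])-row,0,None); w[w<.3*w.max()]=0
        pts.append((u0+(w*np.arange(len(w))).sum()/w.sum(),r))
    pts=np.array(pts);p=np.polyfit(pts[:,1],pts[:,0],1); print(np.abs(np.polyval(p,pts[:,1])-pts[:,0]).max())
    return (np.polyval(p,r1),r1),(np.polyval(p,r0),r0)
for r in (176,180,184): 
  for r1 in (198,201): print(r,r1,line_angle(d,*rodfit(d,r,r1,283,295)))
def ball(c,x0,y0,x1,y1,th=45):
    m=(c["pixels"][y0:y1,x0:x1].max(2)<th).astype(np.uint8); M=cv2.moments(m,True); return M["m10"]/M["m00"]+x0,M["m01"]/M["m00"]+y0,M["m00"]
bd=ball(d,280,160,296,177);bk=ball(k,410,205,425,220);bc=ball(c,300,225,350,270,60); print(bd,bk,bc)
print(tri((d,bd[:2]),(k,bk[:2]),(c,bc[:2])),plane(c,[bc[:2]],.15),plane(k,[bk[:2]],.15),plane(d,[bd[:2]],.15))
a,b=rodfit(d,184,200,283,295); print(line_angle(d,a,bd[:2]))
# dark-block + whole mask: drum white centroid in wrist
m=(c["pixels"].min(2)>120)[195:245,290:355]; ys,xs=np.nonzero(m); print(xs.min()+290,xs.max()+290,ys.min()+195,ys.max()+195)
for dz in (.05,): print(plane(c,[[322,ys.min()+194.5],[322,ys.max()+195.5]],.042))
# predicted silhouette rows for drum at candidate hinge x
for hx in (.488,.490,.492):
    a=np.linspace(0,np.pi,181); P=np.c_[hx+.016*np.cos(a),np.full(181,.193),.04+.016*np.sin(a)]; r=proj(c,P)[:,1]; print(hx,r.min(),r.max())
```

```text
0.35565704785426533
176 198 (0.027365350404729375, array([0.4846, 0.1926, 0.0758]))
0.6644498578176012
176 201 (0.007920081467612585, array([0.4852, 0.1927, 0.0677]))
0.3763419021931895
180 198 (0.03353895003945702, array([0.4844, 0.1926, 0.0758]))
0.6426390210772297
180 201 (0.004894001456798827, array([0.4853, 0.1927, 0.0677]))
0.42863903884443744
184 198 (0.010282476898026556, array([0.4848, 0.1927, 0.0757]))
0.6107193769150854
184 201 (-0.023535428379650225, array([0.4858, 0.1927, 0.0677]))
(287.0112359550562, 168.25842696629212, 89.0) (416.9230769230769, 212.69230769230768, 65.0) (322.49297573435507, 247.1302681992337, 783.0)
(array([0.4873, 0.1929, 0.1496]), [np.float64(0.001948029369778677), np.float64(0.001547363224748171), np.float64(0.000586003337233574)]) [[0.4878 0.1926 0.15  ]] [[0.4895 0.1922 0.15  ]] [[0.4857 0.1943 0.15  ]]
0.5990926723624739
(0.0019429934562688969, array([0.4855, 0.1927, 0.0704]))
301 346 205 236
[[0.4744 0.1912 0.042 ]
 [0.5076 0.193  0.042 ]]
0.488 201.8907489038688 233.0759073511259
0.49 203.85523364098657 234.96963911770257
0.492 205.81397443174592 236.85756821564897
```

The lever is near upright, at about −0.02 to 0 rad depending on the view. I'll do one small corrective nudge of about 2 mm.

Emit:
move_arm(
  steps=[
    [[0.001,0,0.03],[0,0,0]],
    [[0.001,0,0.06],[0,0,0]],
    [[0.001,0,0.09],[0,0,0]],
    [[0.001,0,0.104],[0,0,0]],
    [[0.001,0,0.11],[0,0,0]],
    [[0.001,0,0.11],[0,0,0]],
  ],
)

```text
time_s: 12.58
eef_pos: [0.4908, 0.1929, 0.1464]
orientation: [3.142, 0.0, -3.086]
contact_force: [-0.2, 0.2, 0.7]
opening: 0.06
```

Emit:
move_arm(
  steps=[
    [[0,0,0],[0,0,0]],
    [[0,0,0],[0,0,0]],
    [[0,0,0],[0,0,0]],
    [[0,0,0],[0,0,0]],
    [[0,0,0],[0,0,0]],
    [[-0.001,0,0],[0,0,0]],
    [[-0.002,0,0],[0,0,0]],
    [[-0.003,0,0],[0,0,0]],
    [[-0.003,0,0],[0,0,0]],
  ],
  grip=0.015,
)

```text
time_s: 13.7
eef_pos: [0.4941, 0.1934, 0.1472]
orientation: [3.141, 0.002, -3.086]
contact_force: [-1.9, 1.7, 6.2]
opening: 0.0232
```

Emit:
move_arm(
  steps=[
    [[0,0,0],[0,0,0]],
    [[0,0,0],[0,0,0]],
    [[0,0,0],[0,0,0]],
    [[0,0,-0.01],[0,0,0]],
    [[0,0,-0.04],[0,0,0]],
    [[0,0,-0.08],[0,0,0]],
    [[0,0,-0.11],[0,0,0]],
    [[0,0,-0.11],[0,0,0]],
  ],
  grip=0.06,
)

```text
time_s: 14.7
eef_pos: [0.4952, 0.1934, 0.2593]
orientation: [3.141, 0.006, -3.086]
contact_force: [0.6, -0.2, -0.4]
opening: 0.0601
```

Run:
```python
from lev import *
from workcell import bot
s,c=snap(bot,"wrist","w7"); s,d=snap(bot,"side","s7"); print(s["eef_pos"],s["time_s"])
_,k=snap(bot,"scene","k7")
def ball(c,x0,y0,x1,y1,th=45):
    m=(c["pixels"][y0:y1,x0:x1].max(2)<th).astype(np.uint8); M=cv2.moments(m,True); return M["m10"]/M["m00"]+x0,M["m01"]/M["m00"]+y0,M["m00"]
bd=ball(d,280,160,298,177);bk=ball(k,410,205,425,222);bc=ball(c,300,225,350,272,60); print(bd,bk,bc)
print(plane(c,[bc[:2]],.15),plane(k,[bk[:2]],.15),plane(d,[bd[:2]],.15))
crop(d,265,155,315,220,9,"pics/c17.png")
crop(c,260,165,380,345,3.3,"pics/c18.png")
m=(c["pixels"].min(2)>120)[190:250,290:355]; ys,xs=np.nonzero(m); print(ys.min()+190,ys.max()+190)
for hx in (.488,.490,.492):
    a=np.linspace(0,np.pi,181); P=np.c_[hx+.016*np.cos(a),np.full(181,.193),.04+.016*np.sin(a)]; r=proj(c,P)[:,1]; print(hx,r.min(),r.max())
```

```text
[0.4942 0.1932 0.2575] 14.75
(288.1758241758242, 168.13186813186815, 91.0) (417.33846153846156, 213.7076923076923, 65.0) (321.5156889495225, 242.25102319236015, 733.0)
[[0.4904 0.1927 0.15  ]] [[0.4923 0.1927 0.15  ]] [[0.4882 0.1945 0.15  ]]
199 229
0.488 195.58562597531105 226.6193671855538
0.49 197.54375618166677 228.50460466802335
0.492 199.49611267161836 230.38482436433463
```

View pics/c17.png

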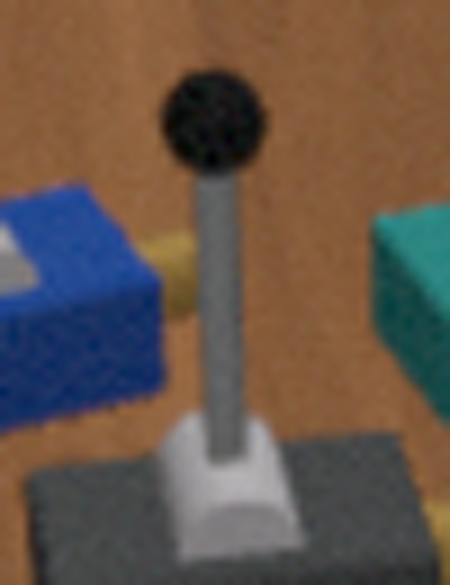

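The lever is now upright in all three views, with ball x matching hinge x to within 1 mm. Next is the paddle, so I'll compute a hover above its grip point.

Run:
```python
from h import *
from workcell import bot
np.set_printoptions(precision=4,suppress=True)
s=bot.observe(); print(s["eef_pos"],s["orientation"],s["joint_pos"])
print(rel(s,[.524,-.073,.27],1.81))
```

```text
[0.493  0.1929 0.2555] [-3.1413 -0.0012 -3.0864] [ 0.2335  0.2896 -0.2464  1.0361 -0.      0.1783]
(array([-0.0163, -0.2672, -0.0145]), array([-0.001 , -0.0008,  1.3868]))
```

Emit:
move_arm(
  steps=[
    [[-0.001,-0.02,-0.003],[0,0,0.13]],
    [[-0.003,-0.05,-0.008],[0,0,0.28]],
    [[-0.005,-0.08,-0.014],[0,0,0.43]],
    [[-0.007,-0.11,-0.014],[0,0,0.58]],
    [[-0.009,-0.14,-0.014],[0,0,0.73]],
    [[-0.011,-0.17,-0.014],[0,0,0.88]],
    [[-0.013,-0.2,-0.014],[0,0,1.03]],
    [[-0.014,-0.225,-0.014],[0,0,1.16]],
    [[-0.015,-0.245,-0.014],[0,0,1.27]],
    [[-0.016,-0.26,-0.014],[0,0,1.35]],
    [[-0.016,-0.267,-0.014],[0,0,1.387]],
    [[-0.016,-0.267,-0.014],[0,0,1.387]],
    [[-0.016,-0.267,-0.014],[0,0,1.387]],
  ],
  grip=0.055,
)

```text
time_s: 16.48
eef_pos: [0.524, -0.0721, 0.2699]
orientation: [-3.141, -0.001, 1.811]
contact_force: [-0.6, 0.6, -0.5]
opening: 0.055
```

Run:
```python
from h import *
from workcell import bot
s,c=snap(bot,"wrist","w8"); print(s["eef_pos"],s["orientation"],s["contact_force"],s["opening"],s["time_s"])
```

```text
[ 0.52399491 -0.07212739  0.26986504] [-3.14104901e+00 -5.62347678e-04  1.81097043e+00] [-0.55223562  0.64696386 -0.48972953] 0.054990129956181424 16.475
```

View pics/w8.png

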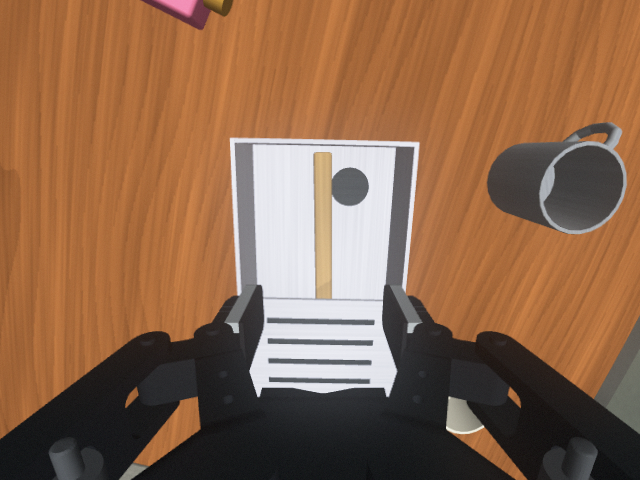

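The wrist view shows the handle from (322,152) at its end to (323,298) at the deck edge, running nearly straight up the picture. I'll measure it.

Run:
```python
from h import *
np.set_printoptions(precision=4,suppress=True)
c=load("w8"); im=c["pixels"].astype(int)
m=((im[...,0]-im[...,2])>45)
pts=[]
for r in range(160,296,4):
    xs=np.nonzero(m[r,290:350])[0]+290
    if len(xs): pts.append((xs.min()-.5,xs.max()+.5,r))
pts=np.array(pts); print(pts[::6])
L=plane(c,pts[:,[0,2]],.023);Rr=plane(c,pts[:,[1,2]],.023); M=(L+Rr)/2
p=np.polyfit(M[:,1],M[:,0],1); ang=np.arctan2(1,p[0]); print("widths",np.linalg.norm(L-Rr,axis=1)[::6],"ang",ang)
col=np.nonzero(m[145:200,322])[0]+145; print("end row",col.min())
e=plane(c,[[322.5,col.min()-.5]],.023)[0]; print("end",e); u=np.array([np.cos(ang),np.sin(ang)])
e2=np.array([np.polyval(p,e[1]),e[1]]); g=e2-.065*u; print("grip",g,"blade end",e2-.26*u)
W=plane(c,[[231,138.5],[418.5,142.5]],.084); w=W[1]-W[0]; print("rim",W,np.linalg.norm(w),"yaw",np.arctan2(w[1],w[0]))
yaw=np.arctan2(w[1],w[0]); uy=np.array([-np.sin(yaw),np.cos(yaw)]); ctr=W.mean(0)[:2]-.149*uy; print("well ctr",ctr)
for n,q in (("end",e2),("grip",g),("blade",e2-.26*u)): d=q-ctr; print(n,d@[np.cos(yaw),np.sin(yaw)],d@uy)
```

```text
[[313.5 331.5 160. ]
 [314.5 331.5 184. ]
 [314.5 330.5 208. ]
 [314.5 330.5 232. ]
 [315.5 330.5 256. ]
 [315.5 330.5 280. ]]
widths [0.0193 0.0186 0.0178 0.0181 0.0173 0.0177] ang 1.8165474203019052
end row 152
end [ 0.5068 -0.0067  0.023 ]
grip [ 0.5223 -0.0698] blade end [ 0.5698 -0.2589]
rim [[ 0.4257 -0.0147  0.084 ]
 [ 0.5876  0.0214  0.084 ]] 0.16591254695851315 yaw 0.21887428492071298
well ctr [ 0.539  -0.1421]
end -0.002316552486189137 0.13916262804665283
grip -0.0005697702475676767 0.07418610342574966
blade 0.004670576468296825 -0.12074347043695983
```

Emit:
move_arm(
  steps=[
    [[0.0024,-0.0012,0.025],[0,0,-0.005]],
    [[0.0024,-0.0012,0.055],[0,0,-0.005]],
    [[0.0024,-0.0012,0.085],[0,0,-0.005]],
    [[0.0024,-0.0012,0.115],[0,0,-0.005]],
    [[0.0024,-0.0012,0.145],[0,0,-0.005]],
    [[0.0024,-0.0012,0.17],[0,0,-0.005]],
    [[0.0024,-0.0012,0.19],[0,0,-0.005]],
    [[0.0024,-0.0012,0.205],[0,0,-0.005]],
    [[0.0024,-0.0012,0.218],[0,0,-0.005]],
    [[0.0024,-0.0012,0.227],[0,0,-0.005]],
    [[0.0024,-0.0012,0.232],[0,0,-0.005]],
    [[0.0024,-0.0012,0.232],[0,0,-0.005]],
    [[0.0024,-0.0012,0.232],[0,0,-0.005]],
  ],
)

```text
time_s: 18.15
eef_pos: [0.5229, -0.0708, 0.0386]
orientation: [3.141, 0.0, 1.815]
contact_force: [0.0, 0.3, 0.3]
opening: 0.055
```

Run:
```python
from h import *
from workcell import bot
s,c=snap(bot,"wrist","w9"); print(s["eef_pos"],s["contact_force"],s["opening"],s["time_s"])
s,c=snap(bot,"side","s9"); crop(c,240,180,440,330,4,"pics/c19.png")
```

```text
[ 0.52288065 -0.07075572  0.0386001 ] [0.02778457 0.25401286 0.2994135 ] 0.05498035866600851 18.15
```

View pics/w9.png

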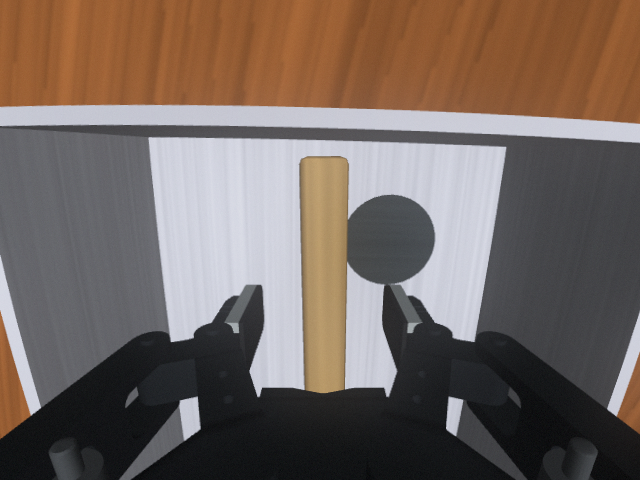

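View pics/c19.png

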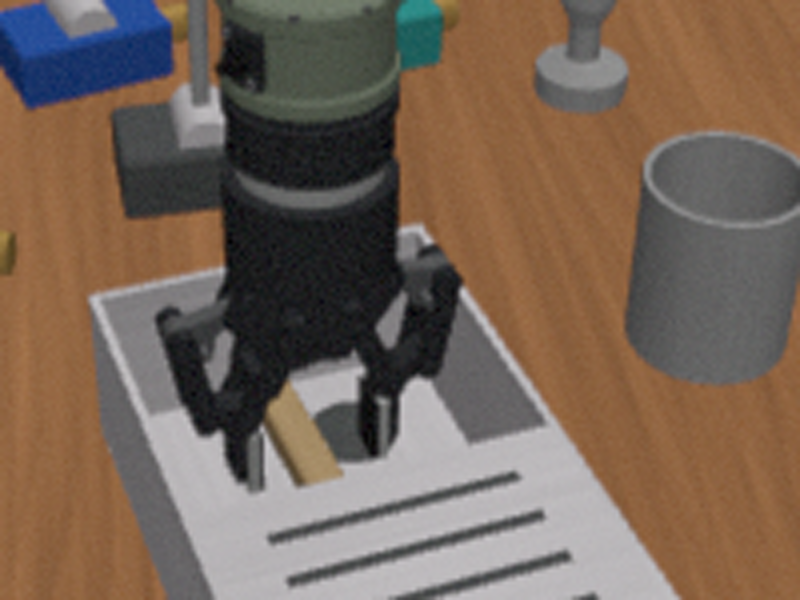

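The jaws straddle the handle, and nothing is touching. I'll go 7 mm deeper and close.

Emit:
move_arm(
  steps=[
    [[0,0,0.003],[0,0,0]],
    [[0,0,0.006],[0,0,0]],
    [[0,0,0.007],[0,0,0]],
    [[0,0,0.007],[0,0,0]],
  ],
)

```text
time_s: 18.75
eef_pos: [0.5224, -0.0706, 0.031]
orientation: [-3.141, -0.0, 1.815]
contact_force: [-0.7, 0.4, -0.3]
opening: 0.0549
```

Emit:
move_arm(
  steps=[
    [[0,0,0],[0,0,0]],
    [[0,0,0],[0,0,0]],
    [[0,0,0],[0,0,0]],
    [[0,0,0],[0,0,0]],
    [[0,0,0],[0,0,0]],
    [[0,0,0],[0,0,0]],
    [[0,0,0],[0,0,0]],
  ],
  grip=0.005,
)

```text
time_s: 19.62
eef_pos: [0.5228, -0.0707, 0.0315]
orientation: [3.141, 0.0, 1.815]
contact_force: [-0.3, -0.5, 5.3]
opening: 0.0187
```

Run:
```python
from h import *
from workcell import bot
s,c=snap(bot,"wrist","w10"); print(s["eef_pos"],s["contact_force"],s["opening"],s["time_s"])
s,c=snap(bot,"side","s10"); crop(c,240,180,440,330,4,"pics/c20.png")
```

```text
[ 0.52279594 -0.07068038  0.03150295] [-0.32687182 -0.52515684  5.32393566] 0.01874935578216814 19.625
```

View pics/w10.png

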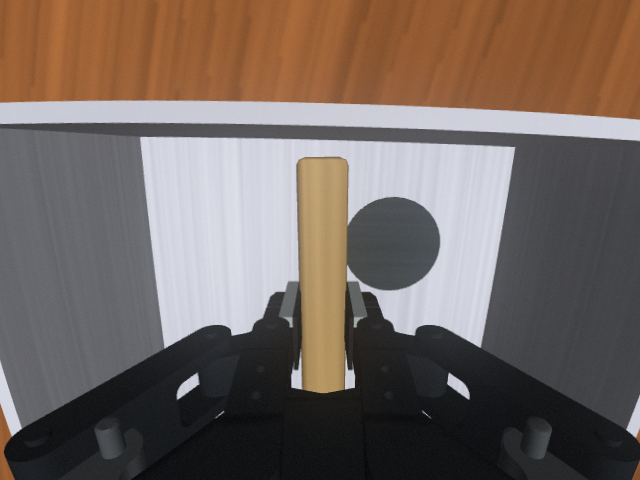

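View pics/c20.png

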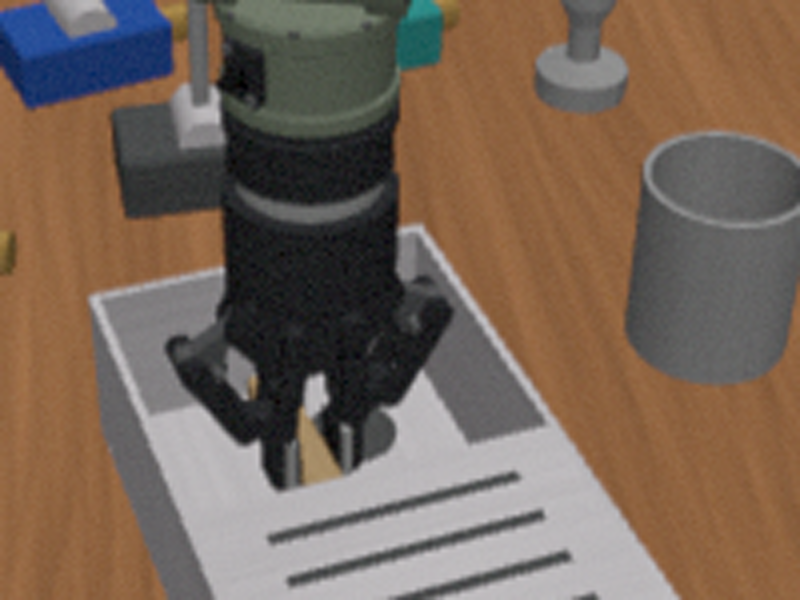

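The handle is held (opening 18.7 mm, handle centred at (323,300) in the wrist view). Now I'll work out the tilt about the blade end.

Run:
```python
import numpy as np
for i in range(0,13):
    t=.37*i/12; l=.003*min(1,i/3)
    print(i,[round(194e-3*(np.cos(t)-1)-26.5e-3*np.sin(t),4),0,round(-(194e-3*np.sin(t)+26.5e-3*(np.cos(t)-1)+l),4)],[0,round(t,3),0])
```

```text
0 [np.float64(0.0), 0, np.float64(-0.0)] [0, 0.0, 0]
1 [np.float64(-0.0009), 0, np.float64(-0.007)] [0, 0.031, 0]
2 [np.float64(-0.002), 0, np.float64(-0.0139)] [0, 0.062, 0]
3 [np.float64(-0.0033), 0, np.float64(-0.0208)] [0, 0.092, 0]
4 [np.float64(-0.0047), 0, np.float64(-0.0267)] [0, 0.123, 0]
5 [np.float64(-0.0064), 0, np.float64(-0.0325)] [0, 0.154, 0]
6 [np.float64(-0.0082), 0, np.float64(-0.0382)] [0, 0.185, 0]
7 [np.float64(-0.0102), 0, np.float64(-0.0439)] [0, 0.216, 0]
8 [np.float64(-0.0123), 0, np.float64(-0.0496)] [0, 0.247, 0]
9 [np.float64(-0.0147), 0, np.float64(-0.0551)] [0, 0.278, 0]
10 [np.float64(-0.0172), 0, np.float64(-0.0606)] [0, 0.308, 0]
11 [np.float64(-0.0199), 0, np.float64(-0.066)] [0, 0.339, 0]
12 [np.float64(-0.0227), 0, np.float64(-0.0714)] [0, 0.37, 0]
```

Emit:
move_arm(
  steps=[
    [[-0.0009,0,-0.007],[0,0.031,0]],
    [[-0.002,0,-0.0139],[0,0.062,0]],
    [[-0.0033,0,-0.0208],[0,0.092,0]],
    [[-0.0047,0,-0.0267],[0,0.123,0]],
    [[-0.0064,0,-0.0325],[0,0.154,0]],
    [[-0.0082,0,-0.0382],[0,0.185,0]],
    [[-0.0102,0,-0.0439],[0,0.216,0]],
    [[-0.0123,0,-0.0496],[0,0.247,0]],
    [[-0.0147,0,-0.0551],[0,0.278,0]],
    [[-0.0172,0,-0.0606],[0,0.308,0]],
    [[-0.0199,0,-0.066],[0,0.339,0]],
    [[-0.0227,0,-0.0714],[0,0.37,0]],
    [[-0.0227,0,-0.0714],[0,0.37,0]],
    [[-0.0227,0,-0.0714],[0,0.37,0]],
  ],
)

```text
time_s: 21.48
eef_pos: [0.5276, -0.0924, 0.102]
orientation: [-3.141, -0.37, 1.815]
contact_force: [-0.8, 0.5, -2.0]
opening: 0.0184
```

Run:
```python
from h import *
from workcell import bot
s,c=snap(bot,"wrist","w11"); print(s["eef_pos"],s["orientation"],s["contact_force"],s["torque"],s["opening"],s["time_s"])
s,c=snap(bot,"side","s11"); crop(c,220,130,440,330,3.6,"pics/c21.png")
```

```text
[ 0.527558   -0.09240355  0.10202064] [-3.14073281 -0.3701677   1.81456606] [-0.79299777  0.48838656 -2.02331458] [-0.34539223 -0.1157368  -0.02254634] 0.01840945996645754 21.475
```

View pics/w11.png

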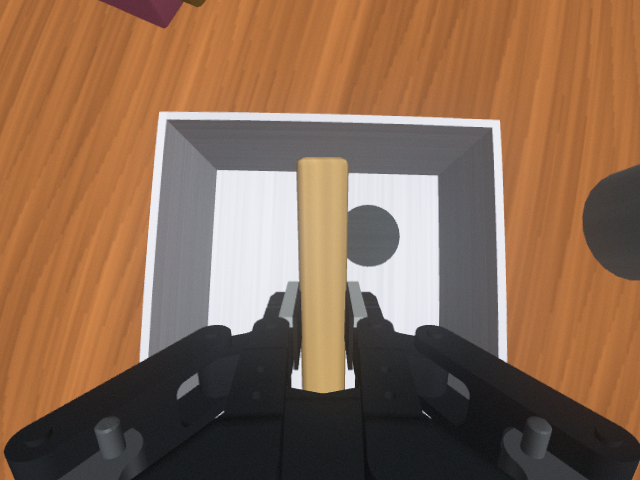

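View pics/c21.png

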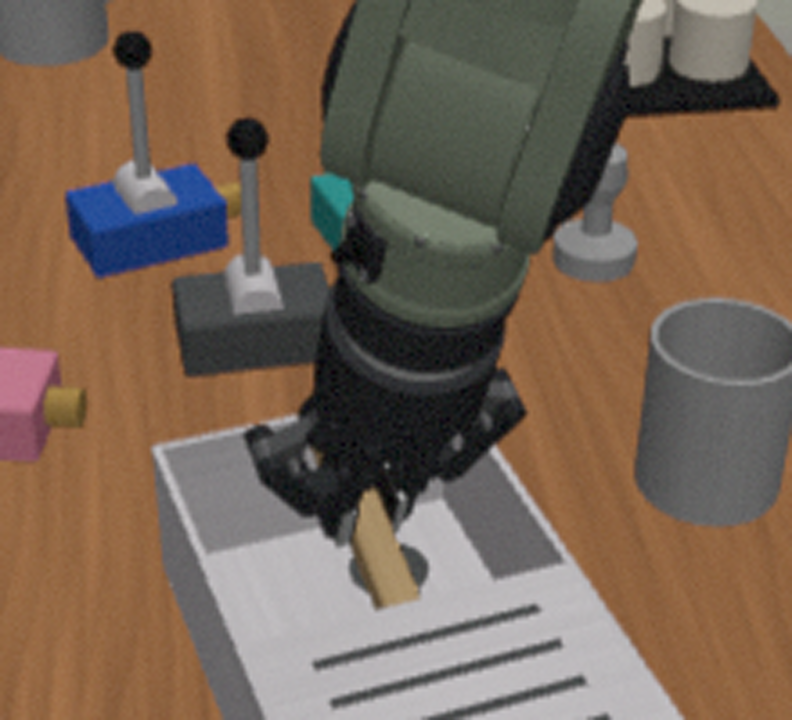

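The paddle is held without slipping (same place in the wrist view) and forces are low. Next I'll slide it along its own axis, stopping part-way to check.

Emit:
move_arm(
  steps=[
    [[0.006,0,0],[0,0,0]],
    [[0.014,0,0],[0,0,0]],
    [[0.024,0,0],[0,0,0]],
    [[0.034,0,0],[0,0,0]],
    [[0.044,0,0],[0,0,0]],
    [[0.05,0,0],[0,0,0]],
    [[0.05,0,0],[0,0,0]],
  ],
)

```text
time_s: 22.45
eef_pos: [0.5167, -0.047, 0.1209]
orientation: [3.141, -0.37, 1.816]
contact_force: [-1.1, 0.7, -1.5]
opening: 0.0191
```

Emit:
move_arm(
  steps=[
    [[0.008,0,0],[0,0,0]],
    [[0.018,0,0],[0,0,0]],
    [[0.03,0,0],[0,0,0]],
    [[0.042,0,0],[0,0,0]],
    [[0.054,0,0],[0,0,0]],
    [[0.066,0,0],[0,0,0]],
    [[0.078,0,0],[0,0,0]],
    [[0.088,0,0],[0,0,0]],
    [[0.096,0,0],[0,0,0]],
    [[0.1,0,0],[0,0,0]],
    [[0.1,0,0],[0,0,0]],
    [[0.1,0,0],[0,0,0]],
  ],
)

```text
time_s: 23.95
eef_pos: [0.4943, 0.0428, 0.1567]
orientation: [-3.141, -0.37, 1.814]
contact_force: [-0.8, 1.0, -2.1]
opening: 0.0184
```

Run:
```python
from h import *
from workcell import bot
s,c=snap(bot,"scene","k12"); print(s["eef_pos"],s["orientation"],s["contact_force"],s["torque"],s["opening"],s["time_s"])
crop(c,170,100,480,330,2.5,"pics/c22.png")
s,c=snap(bot,"side","s12"); crop(c,200,100,440,340,2.5,"pics/c23.png")
```

```text
[0.49427617 0.04280887 0.1567078 ] [-3.14146556 -0.36991555  1.81441481] [-0.79993746  1.0293489  -2.06496178] [-0.35912921 -0.04450975 -0.0083351 ] 0.018379805127048718 23.95
```

View pics/c22.png

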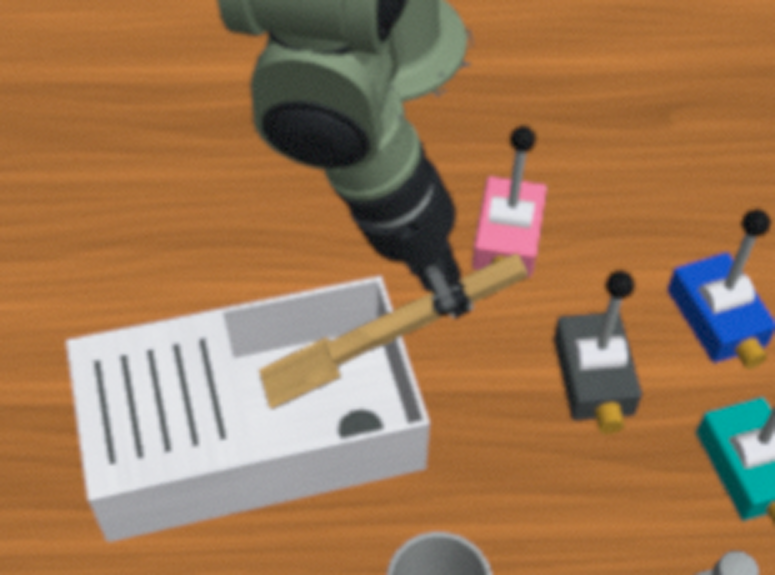

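View pics/c23.png

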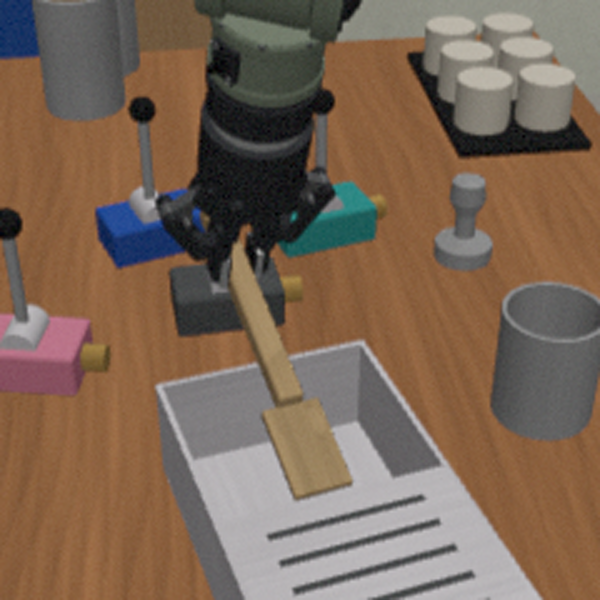

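The whole blade is clear of the deck edge (blade end at about (275,260) in the full scene picture), and the lever is still upright. Now I'll lift straight up.

Emit:
move_arm(
  steps=[
    [[0.003,0,-0.007],[0,0,0]],
    [[0.008,0,-0.02],[0,0,0]],
    [[0.014,0,-0.036],[0,0,0]],
    [[0.021,0,-0.054],[0,0,0]],
    [[0.028,0,-0.072],[0,0,0]],
    [[0.035,0,-0.09],[0,0,0]],
    [[0.042,0,-0.108],[0,0,0]],
    [[0.049,0,-0.126],[0,0,0]],
    [[0.055,0,-0.142],[0,0,0]],
    [[0.058,0,-0.149],[0,0,0]],
    [[0.058,0,-0.149],[0,0,0]],
    [[0.058,0,-0.149],[0,0,0]],
    [[0.058,0,-0.149],[0,0,0]],
    [[0.058,0,-0.149],[0,0,0]],
  ],
)

```text
time_s: 25.8
eef_pos: [0.494, 0.0433, 0.3163]
orientation: [-3.141, -0.37, 1.814]
contact_force: [-0.6, 0.4, -1.8]
opening: 0.0186
```

Run:
```python
from h import *
from workcell import bot
s,c=snap(bot,"scene","k13"); print(s["eef_pos"],s["orientation"],s["contact_force"],s["torque"],s["opening"],s["time_s"],abs(s["dq"]).max())
s,c=snap(bot,"side","s13"); s,c=snap(bot,"wrist","w13")
```

```text
[0.49398055 0.04325074 0.31628363] [-3.1407384  -0.37036538  1.814467  ] [-0.57928298  0.43519946 -1.81976499] [-0.3744675  -0.14605659 -0.02973586] 0.018624892307973782 25.8 0.003743972646957619
```

View pics/k13.png

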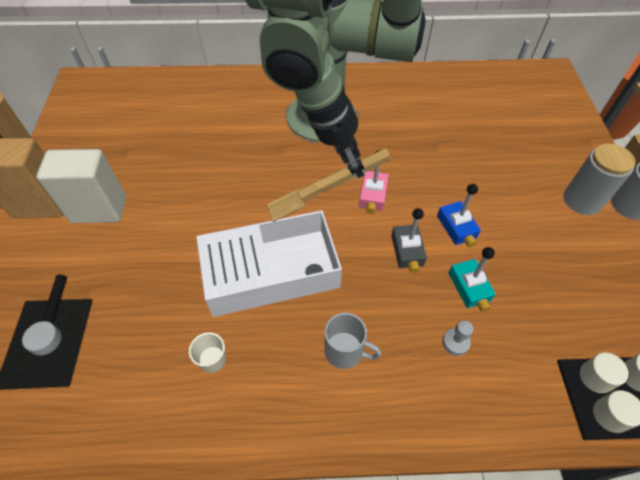

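View pics/s13.png

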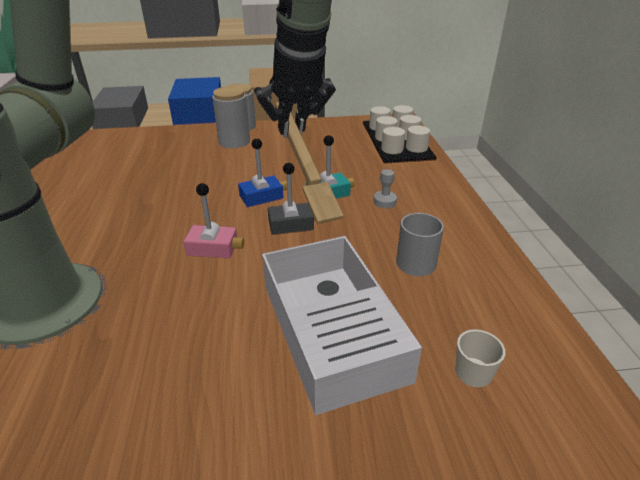

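View pics/w13.png

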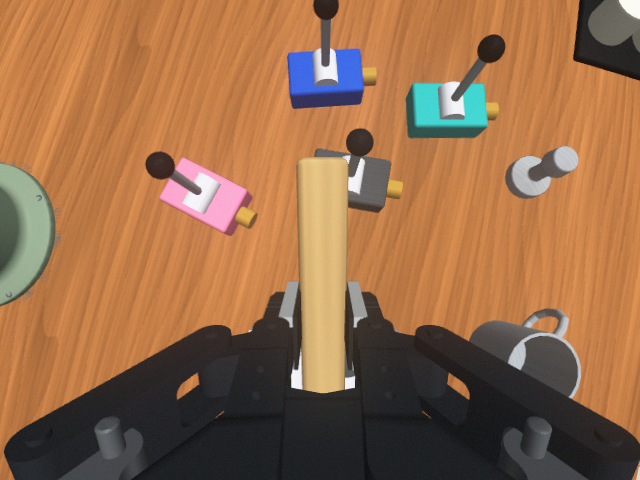

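The paddle is held high, with its blade end at scene (277,215) and side (327,218). The well is empty, the lever upright, and the bystanders haven't moved. One last numeric check.

Run:
```python
from lev import *
k=load("k13");d=load("s13");k0=load("scene0");d0=load("side0")
crop(k,255,180,315,230,8,"pics/c24.png");crop(d,295,170,350,230,8,"pics/c25.png")
print("blade end",tri((k,(276,214)),(d,(328,217))))
def ball(c,x0,y0,x1,y1,th=45):
    m=(c["pixels"][y0:y1,x0:x1].max(2)<th).astype(np.uint8); M=cv2.moments(m,True); return M["m10"]/M["m00"]+x0,M["m01"]/M["m00"]+y0,M["m00"]
bd=ball(d,280,160,298,177);bk=ball(k,410,205,425,222)
print("ball",plane(k,[bk[:2]],.15),plane(d,[bd[:2]],.15))
for n,(x0,y0,x1,y1) in dict(jug=(320,310,385,370),cup=(185,330,230,375),tamper=(440,318,475,358)).items():
    print(n,np.abs(k["pixels"][y0:y1,x0:x1].astype(int)-k0["pixels"][y0:y1,x0:x1]).mean())
```

```text
blade end (array([ 0.5335, -0.1112,  0.2196]), [np.float64(0.0023585362928250724), np.float64(0.002358536292825192)])
ball [[0.4921 0.1927 0.15  ]] [[0.4885 0.1941 0.15  ]]
jug 2.0317094017094015
cup 2.1437037037037037
tamper 2.0952380952380953
```

View pics/c24.png

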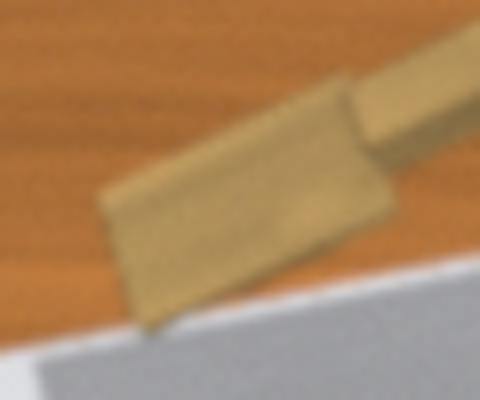

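```bash
python3 -c "
from workcell import bot
print(bot.finish_job())"
```

```text
the job is handed in; nothing more can be done
None
```

The job is handed in after about 26 s. The lever is upright, and the paddle is out of the well and held still in the gripper.

**Lever:** I set the lever on the dark steel block and left the pink, blue and turquoise ones alone. On the first try the ball slipped out of the pads half-way. I gripped it again lower, swung it up and nudged it about 2.5 mm. The cameras put the ball within about 1 mm of straight above the hinge (about 0.01 rad). Their absolute positions for it differ by 2–4 mm, which is the calibration offset between them.

**Paddle:** I gripped the handle, tilted it 0.37 rad about the blade end, slid it out along its own axis and lifted it straight up. The force reading stayed at about 2 N while the paddle came out.

**Last checks:**
- **Height:** the lowest blade corner is at roughly z = 0.22 m, against the required 0.134 m.
- **Grip:** the fingers read 18.6 mm on the 20 mm handle, and the arm was at rest.
- **Bystanders:** the jug, cup and tamper look the same as in the first pictures, apart from image noise.

No check failed at the end.

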